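# Take the empty battery charger down from its keyhole screws

## Robot

A 6-joint arm with a two-finger parallel gripper is mounted at the origin on the work surface. World frame = base frame: x ahead of the robot, y to its left, z up, the work surface at z = 0. Lengths are in m, angles in rad, forces in N, time in s.
With the tool pointing down it reaches from about 0.35 to 0.775 m from the base axis. Payload 7.3 kg.
Tool frame: the origin (TCP) lies on the centre line of the jaws, within the pads' length; the fingertips stand 11 mm ahead of it and the grasp point (between the pads) lies 8 mm behind it; y points along the fingers, x is the direction in which the jaws open and shut, and the axes are right-handed (so a half turn about y gives the same grasp; the last joint's range is limited). The gripper opens to 92 mm and grips with 3 to 60 N. Pads are 19 mm wide; open, the fingers measure 130 mm over their backs; the gripper's body (75 mm by 190 mm) begins 47 mm behind the grasp point.
Start: joints at [1.117, 0.342, 1.524, -0, 1.275, -0.146], TCP at [0.159, 0.5, 0.238] pointing down, gripper open.
Joint ranges: [-2.53, 2.53], [-0.77, 2.02], [0.04, 2.7], [-1, 4.14], [0.28, 2.66], [-3.11, 3.11]. Speed limits (rad/s): [2.57, 2.57, 3.14, 3.14, 3.14, 3.14].

## Interface

Orientations are given as a rotation vector (axis times angle).
In Python, from plant import r gives the robot as it stands. The module is installed in compiled form; this text tells all that it offers. Calls block until the motion is done:
- r.move_ptp(position, orientation): joint-space move of the TCP to a pose.
- r.move_straight(position, attitude=None, velocity=0.15, guard=None): straight line of the TCP; attitude=None keeps the orientation; velocity is the mean speed in m/s. With guard (N) it stops when the force on the tool has changed by that much, and returns True; else False.
- r.movej(angles): joint-space move.
- r.grip(opening, strength=None): finger opening in m; strength is the grip in N (None keeps the last); returns when the fingers have stopped.
- r.hold(seconds).
- r.ik(position, orientation): joint angles nearest the present ones, or None.
- r.camera(name): name is "scene" or "top" or "wrist"; returns a dict with "color" (384x512x3 uint8, red, green, blue), "range_z" (384x512 float32, m along the optical axis (not along the pixel's ray), 0 where there is no reading), "vfov" (degrees; the focal length in pixels is half the picture's height over the tangent of half this angle, whatever the lens; pixels are square), "cx", "cy" (the principal point, pixels), "world_from_camera" (4x4, takes a point from camera to world coordinates). Camera axes: x right, y down, z forward; pixel columns grow to the right and rows downward; lengths in m; the calibration is good to about 2 mm. A picture is of the moment at which its call begins.
A pose or a line that the arm cannot do raises r.PlanningError and nothing moves.
- r.close_job(): hands the job in, once; it reports no verdict.
Trained networks look in the newest picture that a camera, given by its name, has taken for a name from the list of things; names that differ only in an ending like _2 or _b are one class to them, and where a whole thing is asked for, a point or a joint stands for the part that bears it (a point fixed in the world has none). Each returns a list of dicts, best first, with "confidence" (0 to 1); they miss things now and then, are a little off and sometimes report something else, mostly with a low value. They report only what shows in the picture. A call takes as long as a camera call. They do not tell look-alikes from the thing itself.
- r.find_in(label, camera): "rect" ([left, top, width, height] in pixels, round what is visible of it).
- r.trace(label, camera): "mask" (384x512 bool, what is visible of it) and "rect" ([left, top, width, height] in pixels, round what is visible of it).
Readings, each from a call of its own:
- r.read_time_s(): time.
- r.read_q(): joint angles.
- r.read_qvel(): joint speeds.
- r.read_joint_torque(): joint torques, N m.
- r.read_tool_pos(): TCP position.
- r.read_orientation(): TCP orientation.
- r.read_contact_force(): force on the tool from outside, world axes, zero at the start.
- r.read_ft_torque(): the same for the moment, N m.
- r.read_width(): finger opening in m.
Only numpy, scipy, OpenCV 4.12 (cv2) and the standard library are available. Lean on these libraries where they do the work, as an engineer would, in place of code of your own. Each camera call takes 0.05 s, during which the arm holds its last target. There are 200 camera calls.

## Task

The blue battery charger, the one with nothing in its dock, is going out on loan. Push it up the sloping rack until its two mounting screws stand in the wide ends of its keyhole slots, lift it straight off the screws, and set it down gently in the yellow tray, flat on the tray's floor and right way up. Leave the other charger hanging on its screws and do not disturb the other things on the bench.

Things in the scene. Friction and masses are not known exactly. Their poses are not given: they have to be found in the camera images.
- charger_dock (a point): Centre of the dock of the blue, empty battery charger (loose, 0.4 to 0.7 kg): an upright block 70 mm long (x) by 44 mm wide (y) by 48 mm tall (z), in the middle of a black base 96 (x) by 90 (y) mm. Grip it across the 44 mm. Height above the charger's underside: base up to 33 mm, dock 33 to 81 mm, this point 57 mm. Axes: x up the slope as it hangs, y left, z out of the board.
- charger_push (a point): Middle of the flat lower end of the black base, where the charger can be pushed uphill (takes 4 to 15 N): 48 mm downhill of the charger's centre, 18 mm above its underside; the face is 90 mm wide and 31 mm high. Same axes. The rubber feet (2 mm) hold the charger on the slope wherever it is left.
- charger_hole_l (a point): Centre of the wide end (20 mm hole) of the keyhole slot in the charger's left (+y) flange ear: 12 mm downhill of the charger's centre, 61 mm to the left, 3.5 mm above its underside. A slot 10 mm wide runs uphill from the hole. The thin blue ear is 3 mm thick (2 to 5 mm above the underside) and reaches out to y = 78 mm, x = -30 to +26 mm. Same axes.
- charger_hole_r (a point): The same in the right (-y) ear, 61 mm to the right. As the charger hangs, each screw stands in the narrow uphill end of its slot, 22 mm uphill of this point: push the charger 22 mm up the slope to bring the screws to the middle of the wide holes. It can go up to 6 mm too far before the slot stops it; the screw head passes only within 3 mm of the middle.
- screw_1 (a point): First of four steel screws, numbered from the left (+y) to the right, that stand square out of the sloping board. Screws 1 and 2 carry the left-hand charger, 3 and 4 the right-hand one. Point on the screw's axis 3.5 mm off the board, where a hole's centre lies when it is in line. Shank 8 mm thick; head 14 mm across, 8 to 13 mm off the board. x up the slope, y left, z out along the screw.
- screw_2 (a point): Second screw, 122 mm to the right of screw_1; as screw_1. A charger in line is free once lifted 12 mm off the board along the screws.
- screw_3 (a point): Third screw, 58 mm to the right of screw_2; as screw_1.
- screw_4 (a point): Fourth screw, 122 mm to the right of screw_3; as screw_1.
- rack: Fixed charging rack: a plywood board 200 mm up the slope by 356 mm wide on grey steel sides, sloping 22 degrees and rising away from the robot. Origin on the bench under the board's middle, where the board's top face is 72 mm high; lower edge 35 mm, upper edge 109 mm above the bench. The screws stand 105 mm up from the lower edge. The blue charger hangs in the left or the right place.
- tray: Yellow plastic tray fixed to the bench, left or right of the rack. Outside 166 mm (x) by 222 mm (y), 34 mm high, walls and floor 4 mm thick. Origin at the centre of its underside, z up. Inside it is 158 by 214 mm and takes the charger (96 by 156 mm over the ears) with the charger's y along the tray's y, either way round.
- busy_charger_dock (a point): Centre of the dock of the other charger: grey, with a black battery pack seated on it, hung beside the blue one, 180 mm away. Same size and axes, but the pack (112 by 76 mm) makes it 137 mm tall off the board; its highest point is about 220 mm above the bench, so carry over or round it. Leave it hanging as it is.
- parts_carton: Open cardboard carton of small stock, 170 (x) by 150 (y) by 75 mm high, loose, on the other side of the rack from the tray; origin at the centre of its underside. Leave it alone.
- spare_pack: Loose black and grey battery pack lying on the bench beyond the rack, 112 by 76 by 56 mm; origin at the centre of its underside. Leave it alone.
- drill: Cordless drill with a green body, standing on its battery, 105 by 72 mm at the foot and 200 mm high; origin at the centre of its underside. Leave it alone.
Mind the look-alikes: they are no part of the job. What is shaped like the part that bears charger_dock but green or orange is not meant.

How it is judged:
By the outcome, as a careful person would: the job done as asked, in the order asked, and still so for the second after the job is handed in, with the robot touching nothing.
It also fails if it takes over 64 s, if anything falls off the work surface, if the arm or the gripper's body presses on something with over 40 N, if the wrist force passes 120 N, or if a joint passes its speed limit or range.

## Working session

There is one attempt and no reset: what is moved stays moved. The work goes in short steps, each a Python script; the robot and the scene stay as the last script left them, time stands still between calls to the robot, and variables do not carry over. Pictures are saved under pics/ and viewed, about 8 in all and at most 12, crops included, and the job is handed in when it is done.

```bash
mkdir -p pics
cat > h.py <<'E'
import numpy as np, cv2
from scipy.spatial.transform import Rotation as R
from plant import r
def save(c,n,crop=None,s=1):
    im=c["color"][:,:,::-1]
    if crop: x,y,w,h=crop; im=im[y:y+h,x:x+w]
    cv2.imwrite("pics/"+n,cv2.resize(im,None,fx=s,fy=s,interpolation=cv2.INTER_CUBIC))
def cloud(c):
    z=c["range_z"]; f=z.shape[0]/2/np.tan(np.radians(c["vfov"])/2)
    v,u=np.mgrid[:z.shape[0],:z.shape[1]]
    P=np.stack([(u-c["cx"])*z/f,(v-c["cy"])*z/f,z],-1)
    T=c["world_from_camera"]; W=P@T[:3,:3].T+T[:3,3]; W[z==0]=np.nan
    return W
def proj(c,p):
    T=np.linalg.inv(c["world_from_camera"]); q=T[:3,:3]@p+T[:3,3]
    f=c["color"].shape[0]/2/np.tan(np.radians(c["vfov"])/2)
    return np.array([c["cx"]+f*q[0]/q[2],c["cy"]+f*q[1]/q[2]])
E
python3 - <<'E'
from h import *
ims=[]
for n in("top","scene"):
    c=r.camera(n); W=cloud(c); ims.append(c["color"])
    for l in("charger_dock","busy_charger_dock","screw_1","charger_hole_l","charger_push","tray","rack","drill","spare_pack","parts_carton"):
        for d in r.trace(l,n)[:4]:
            if d["confidence"]<.3: continue
            m=d["mask"]; p=W[m]; print(n,l,round(d["confidence"],2),d["rect"],np.nanmedian(p,0).round(3),np.nanmin(p,0).round(3),np.nanmax(p,0).round(3), np.median(c["color"][m],0))
    np.save(n+".npy",c,allow_pickle=True)
    save(c,n+"0.png",None,1.5)
print(r.read_time_s())
E
```

```text
top charger_dock 0.97 [100.9, 135.7, 40.5, 51.5] [0.669 0.457 0.078] [ 0.594  0.407 -0.005] [0.754 0.536 0.087] [ 84. 172.  99.]
top charger_dock 0.92 [226.2, 178.8, 57.9, 37.6] [0.553 0.068 0.108] [ 0.5   -0.01   0.052] [0.607 0.146 0.159] [60. 77. 89.]
top charger_dock 0.56 [212.8, 259.0, 58.2, 44.1] [0.326 0.097 0.078] [ 0.246  0.023 -0.007] [0.387 0.188 0.085] [208. 176.  96.]
top busy_charger_dock 0.77 [291.5, 183.5, 53.1, 48.4] [ 0.528 -0.1    0.187] [ 0.452 -0.192  0.002] [ 0.595 -0.033  0.22 ] [42. 42. 43.]
top screw_1 0.69 [224.0, 162.2, 124.8, 69.3] [ 0.602 -0.016  0.088] [ 0.462 -0.233 -0.004] [0.664 0.162 0.189] [213. 215. 171.]
top screw_1 0.54 [288.9, 185.6, 56.0, 47.9] [ 0.528 -0.099  0.187] [ 0.452 -0.192  0.002] [ 0.595 -0.031  0.22 ] [42. 42. 43.]
top screw_1 0.31 [229.0, 181.7, 49.4, 36.4] [0.552 0.068 0.111] [ 0.5   -0.01   0.047] [0.603 0.142 0.159] [58. 73. 86.]
top charger_hole_l 0.92 [216.8, 255.5, 52.0, 45.6] [0.327 0.097 0.079] [ 0.261  0.023 -0.005] [0.386 0.173 0.085] [208. 176.  97.]
top charger_hole_l 0.79 [225.9, 183.3, 54.2, 34.3] [0.551 0.071 0.106] [
[... 2966 characters left out ...]
   0.244 -0.004] [0.528 0.477 0.039] [232. 235.  45.]
scene tray 0.64 [99.9, 248.5, 85.7, 89.9] [ 0.475 -0.345  0.038] [ 0.38  -0.432 -0.005] [ 0.573 -0.244  0.081] [124.  71.  49.]
scene rack 0.69 [180.8, 186.3, 128.9, 111.9] [ 0.633 -0.065  0.084] [ 0.444 -0.207 -0.004] [0.667 0.226 0.113] [213. 206. 148.]
scene drill 0.74 [317.0, 163.5, 62.8, 59.1] [0.75  0.25  0.165] [ 0.606  0.155 -0.003] [0.802 0.431 0.205] [24. 30. 29.]
scene spare_pack 0.61 [277.1, 261.8, 46.3, 34.0] [ 0.783 -0.039  0.055] [ 0.717 -0.093 -0.004] [0.842 0.059 0.061] [42. 42. 43.]
scene parts_carton 0.92 [101.3, 248.5, 83.5, 86.7] [ 0.474 -0.344  0.038] [ 0.38  -0.431 -0.005] [ 0.573 -0.258  0.081] [123.  71.  49.]
1.1
```

View pics/top0.png

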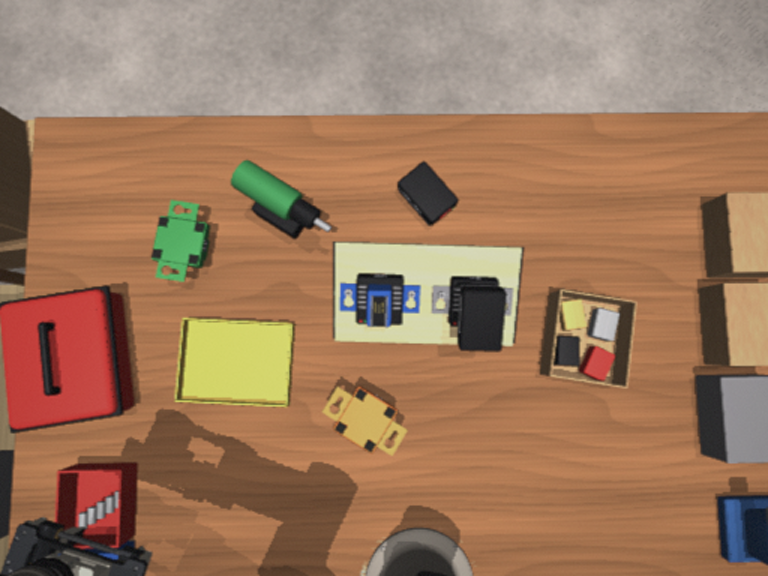

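Run:
```python
from h import *
# closer look: go above the blue charger, from the current pose
print(r.read_orientation(), R.from_rotvec(r.read_orientation()).as_matrix().round(2))
c=np.load("top.npy",allow_pickle=True).item(); W=cloud(c); C=c["color"].astype(int)
save(c,"crop1.png",(205,150,160,150),4)
# board: plywood colour above the chargers
m=(W[...,0]>.56)&(W[...,0]<.68)&(abs(W[...,1])<.2)&(W[...,2]>.07)&(W[...,2]<.115)&(C.min(-1)>120)
P=W[m]; c0=P.mean(0); n=np.linalg.svd(P-c0)[2][2]; n*=np.sign(n[2])
res=(P-c0)@n; P=P[abs(res)<.004]; c0=P.mean(0); n=np.linalg.svd(P-c0)[2][2]; n*=np.sign(n[2])
print("board",len(P),c0,n,np.degrees(np.arccos(n[2])),np.degrees(np.arctan2(-n[1],-n[0])))
```

```text
[-1.3391968  -0.97958547  0.97950919] [[ 0.3   0.   -0.95]
 [ 0.95  0.    0.3 ]
 [ 0.   -1.   -0.  ]]
board 2849 [ 0.61968208 -0.02235898  0.09543573] [-0.35962429  0.01421957  0.93298884] 21.094380348483256 -2.2642993717709157
```

```bash
cat >> h.py <<'E'
n=np.array([-0.3596,0.0142,0.933]); n/=np.linalg.norm(n)
n=R.from_rotvec(np.radians(-0.9)*np.cross([0,0,1],n)/np.linalg.norm(np.cross([0,0,1],n))*-1).apply(n)  # to 22 deg
uv=-n+n[2]*n; uv=np.array([-n[0]*n[2],-n[1]*n[2],1-n[2]**2]); uv/=np.linalg.norm(uv)   # uphill
lv=np.cross(n,uv)   # left
def ori(lean=0,flip=1):
    """tool y into the board, leaned downhill by lean deg; jaws along lv"""
    a=np.radians(lean); y=-(n*np.cos(a)-uv*np.sin(a)); x=lv*flip
    return R.from_matrix(np.stack([x,y,np.cross(x,y)],1)).as_rotvec()
E
python3 - <<'E'
from h import *
print(n,uv,lv,np.degrees(np.arccos(n[2])))
p=np.array([.56,.07,.1])+n*.25
for fl in(1,-1):
    for l in (0,12): print(fl,l,r.ik(p,ori(l,fl)))
fl=min((1,-1),key=lambda f:abs(r.ik(p,ori(0,f))-r.read_q()).max() if r.ik(p,ori(0,f)) is not None else 9)
print("flip",fl)
r.move_ptp(p,ori(0,fl))
c=r.camera("wrist"); np.save("w1.npy",c,allow_pickle=True); save(c,"w1.png",None,1.5)
for l in("charger_dock","screw_1","charger_hole_l"):
    for d in r.trace(l,"wrist")[:5]:print(l,d["confidence"],d["rect"])
print(r.read_time_s(), c["world_from_camera"].round(3))
E
```

```text
[-0.37419863  0.01477648  0.92723085] [ 0.92650876 -0.03658627  0.37449026] [ 3.94575687e-02  9.99221247e-01 -1.73472348e-18] 21.992811493146426
1 0 [ 0.00520747 -0.02689239  1.77403721 -0.01973842  1.01103504 -1.51888639]
1 12 [ 0.01377055 -0.11934621  1.94047748 -0.04471123  0.72832861 -1.49326565]
-1 0 [ 0.00520747 -0.02689239  1.77403721 -0.01973842  1.01103504  1.62270626]
-1 12 [ 0.01377055 -0.11934621  1.94047748 -0.04471123  0.72832861  1.648327  ]
flip 1
charger_dock 0.75 [203.2, 125.2, 105.7, 68.7]
charger_dock 0.75 [252.9, 0.3, 86.2, 21.4]
charger_dock 0.65 [442.4, 165.3, 67.7, 73.4]
screw_1 0.68 [61.6, 85.3, 259.7, 132.6]
screw_1 0.49 [38.3, 118.3, 150.6, 106.8]
charger_hole_l 0.91 [253.5, 0.7, 82.7, 18.9]
charger_hole_l 0.81 [205.1, 121.3, 108.6, 73.0]
charger_hole_l 0.69 [440.3, 164.7, 71.7, 74.3]
3.225 [[ 0.038  0.77   0.637  0.335]
 [ 0.999 -0.03  -0.024  0.079]
 [ 0.001  0.637 -0.771  0.437]
 [ 0.     0.     0.     1.   ]]
```

View pics/w1.png

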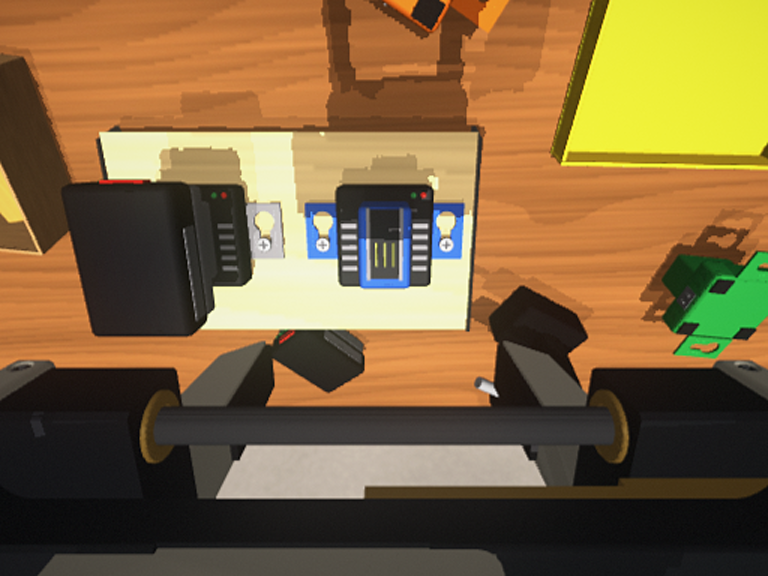

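```bash
cat >> h.py <<'E'
B=np.stack([uv,lv,n],1)  # board axes
O=np.array([.56,.07,.1])
def rectify(c,h0,h=.005,size=.19,k=4000):
    """orthophoto of plane h over the board plane (h0 = board height along n), up=uphill, left=left"""
    N=int(size*k); o=O@B; g=[]
    for s,t in((1,1),(1,-1),(-1,-1),(-1,1)):
        g.append(proj(c,B@np.array([o[0]+s*size/2,o[1]+t*size/2,h0+h])))
    H=cv2.getPerspectiveTransform(np.float32(g),np.float32([[0,0],[N,0],[N,N],[0,N]]))
    return cv2.warpPerspective(c["color"],H,(N,N),flags=cv2.INTER_CUBIC)
def analyse(c,name):
    W=cloud(c)@B; C=c["color"].astype(int); o=O@B
    d=W-o; m=(abs(d[...,0]-.06)<.04)&(abs(d[...,1])<.08)&(C.min(-1)>120)&(abs(d[...,2])<.04)
    h0=np.median(W[m][:,2])
    P=W[m]; P=P[abs(P[:,2]-h0)<.006]; q=np.linalg.lstsq(np.c_[P[:,:2]-P[:,:2].mean(0),np.ones(len(P))],P[:,2],rcond=None)[0]
    blue=(C[...,2]>C[...,0]+50)&(C[...,2]>C[...,1]+30)&(abs(d[...,0])<.12)&(abs(d[...,1])<.12)
    hh=W[...,2]-h0
    ear=blue&(hh<.012); top=blue&(hh>.070)&(hh<.092)
    L=ear&(d[...,1]>.045); 
    print("h0",h0,"plane slope deg",np.degrees(q[:2]))
    for nm,mm in(("ears",ear),("docktop",top)):
        p=d[mm]; print(nm,mm.sum(),np.percentile(p,[1,50,99],axis=0).round(4).tolist(),"h",np.median(hh[mm]).round(4))
    I=rectify(c,h0); cv2.imwrite("pics/"+name,I[:,:,::-1])
    return h0
E
python3 - <<'E'
from h import *
c=np.load("w1.npy",allow_pickle=True).item(); analyse(c,"rect1.png")
T=np.load("top.npy",allow_pickle=True).item(); W=cloud(T);C=T["color"].astype(int)
m=(C[...,0]>150)&(C[...,1]>150)&(C[...,2]<140)&(W[...,1]>.22)&(W[...,1]<.5)&(W[...,0]>.3)&(W[...,0]<.56)
f=m&(W[...,2]<.012)
rim=m&(W[...,2]>.025)
for k in (f,rim):
    P=W[k]; print(k.sum(),np.median(P[:,2]),cv2.minAreaRect(P[:,:2].astype(np.float32)*1000))
E
```

```text
h0 -0.14444453844602653 plane slope deg [0.0200598  0.01726199]
ears 997 [[-0.0383, -0.0759, -0.0258], [-0.009, 0.0491, -0.0238], [0.0158, 0.0787, -0.0219]] h 0.0049
docktop 714 [[-0.0439, -0.0201, 0.0488], [-0.0029, 0.0014, 0.0519], [0.0231, 0.0229, 0.0542]] h 0.0806
3597 0.003524479890758103 ((435.53887939453125, 372.3877868652344), (228.34756469726562, 167.78013610839844), 86.41107940673828)
292 0.033026634197612204 ((436.18414306640625, 360.9219970703125), (222.9561004638672, 165.57862854003906), 86.49211120605469)
```

View pics/rect1.png

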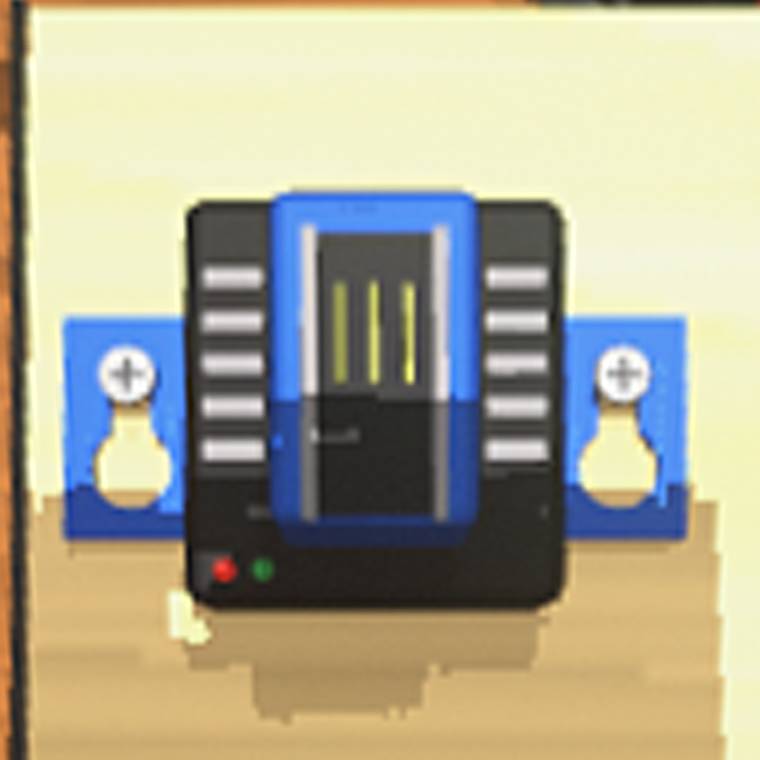

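```bash
cat >> h.py <<'E'
h0=-.14444
def bp(s,t,h): return B@(np.array([s,t,0])+np.array([(O@B)[0],(O@B)[1],h0+h]))
def push_tcp(s,tip=.013,t=.00125,lean=14):   # s: uphill edge of fingers
    a=np.radians(lean); b=n*np.cos(a)-uv*np.sin(a)
    return bp(s-.0095*np.cos(a),t,tip)+.011*b
E
python3 - <<'E'
from h import *
o=ori(14,-1)
r.grip(.04,20)
a=push_tcp(-.082); print(a, r.ik(a,o), r.ik(push_tcp(-.03),o))
r.move_ptp(a+n*.09,o)
print("down",r.move_straight(a,velocity=.12,guard=8))
print("contact",r.move_straight(push_tcp(-.048),velocity=.02,guard=3))
p=r.read_tool_pos(); print("edge s", -.082+(p-a)@uv, r.read_contact_force(),r.read_time_s(),r.read_width())
E
```

```text
[0.47493052 0.07461022 0.06023217] [ 0.01805121  0.43462998  2.36661411  3.26042221  0.28898513 -1.63818606] NoneTraceback (most recent call last):
  File "<stdin>", line 5, in <module>
plant.PlanningError: the arm cannot take that pose within its joint ranges
```

Run:
```python
from h import *
for L in (14,10,8,6,4,0):
  for f in (1,-1):
    print(L,f,[None if q is None else q.round(2).tolist() for q in (r.ik(push_tcp(s,lean=L)+n*z,ori(L,f)) for s,z in((-.082,.07),(-.082,0),(-.034,0)))])
print(r.read_q())
```

```text
14 1 [None, [0.02, 0.43, 2.37, 3.26, 0.29, 1.5], None]
14 -1 [None, [0.02, 0.43, 2.37, 3.26, 0.29, -1.64], None]
10 1 [None, None, None]
10 -1 [None, None, None]
8 1 [None, None, None]
8 -1 [None, None, None]
6 1 [None, None, None]
6 -1 [None, None, None]
4 1 [None, None, None]
4 -1 [None, None, None]
0 1 [[0.01, 0.21, 2.16, -0.05, 0.38, -1.48], None, [0.0, 0.41, 2.04, -0.05, 0.3, -1.48]]
0 -1 [[0.01, 0.21, 2.16, -0.05, 0.38, 1.66], None, [0.0, 0.41, 2.04, -0.05, 0.3, 1.66]]
[ 0.00519175 -0.02689234  1.77404824 -0.01973846  1.01102474 -1.51886909]
```

Run:
```python
from h import *
for L in (3,2,1,0,-1,-2):
    f=-1
    print(L,f,[None if q is None else q.round(2).tolist() for q in (r.ik(push_tcp(s,lean=L,tip=.02)+n*z,ori(L,f)) for s,z in((-.075,.08),(-.075,0),(-.066,0),(-.058,0),(-.034,0)))])
```

```text
3 -1 [[0.01, 0.17, 2.18, -0.06, 0.36, 1.68], None, None, None, None]
2 -1 [[0.01, 0.17, 2.17, -0.06, 0.39, 1.67], None, None, None, None]
1 -1 [[0.01, 0.17, 2.15, -0.05, 0.41, 1.66], None, None, None, [0.0, 0.39, 2.06, -0.06, 0.29, 1.67]]
0 -1 [[0.01, 0.18, 2.14, -0.04, 0.44, 1.66], None, None, None, [0.0, 0.39, 2.04, -0.05, 0.32, 1.66]]
-1 -1 [[0.01, 0.18, 2.12, -0.04, 0.47, 1.65], None, None, [0.0, 0.39, 2.09, -0.05, 0.3, 1.66], [0.0, 0.4, 2.03, -0.04, 0.35, 1.65]]
-2 -1 [[0.01, 0.19, 2.11, -0.04, 0.5, 1.65], [0.01, 0.38, 2.12, -0.05, 0.29, 1.67], [0.0, 0.39, 2.1, -0.05, 0.31, 1.66], [0.0, 0.39, 2.08, -0.05, 0.33, 1.66], [0.0, 0.4, 2.02, -0.04, 0.38, 1.64]]
```

Run:
```python
from h import *
L=-2; o=ori(L,-1); P=lambda s:push_tcp(s,tip=.0205,lean=L)
a=P(-.072)
r.move_ptp(a+n*.08,o)
print("down",r.move_straight(a,velocity=.08,guard=8),r.read_contact_force())
print("contact",r.move_straight(P(-.05),velocity=.02,guard=3))
p=r.read_tool_pos(); s=-.072+(p-a)@uv
print("edge s", s, r.read_contact_force(),r.read_time_s(),r.read_width())
print(r.move_straight(P(-.046),velocity=.03,guard=25), r.read_contact_force()@B)
print(-.072+(r.read_tool_pos()-a)@uv)
```

```text
down False [-0.8084998  -0.47825971 -0.71371066]
contact True
edge s -0.05938923265079879 [-1.06603207 -0.59205676 -0.33650856] 8.7167 0.04013256267622341
False [-10.59454929   0.8800384    8.57515373]
-0.050992916518207046
```

Run:
```python
from h import *
L=-2; P=lambda s:push_tcp(s,tip=.0205,lean=L)
r.hold(.3)
print("err in board axes mm",((r.read_tool_pos()-P(-.046))@B*1000).round(2), r.read_contact_force()@B, r.read_time_s())
print(np.degrees((R.from_rotvec(r.read_orientation())*R.from_rotvec(ori(L,-1)).inv()).as_rotvec()@B))
c=r.camera("wrist"); T=r.camera("scene")
a=cv2.resize(c["color"],(400,300)); b=cv2.resize(T["color"][140:260,170:330],(400,300),interpolation=cv2.INTER_CUBIC)
cv2.imwrite("pics/mid.png",np.hstack([a,b])[:,:,::-1])
```

```text
err in board axes mm [-5.   -0.01 -0.33] [-9.59122516  0.6045807   6.48742418] 9.625
[-0.02880437  0.72140028  0.02761147]
```

View pics/mid.png

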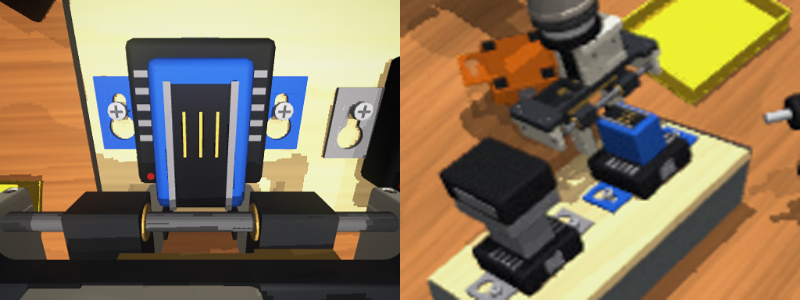

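Run:
```python
from h import *
L=-2; P=lambda s:push_tcp(s,tip=.0205,lean=L)
cmd=-.042
for i in range(12):
    g=r.move_straight(P(cmd),velocity=.03,guard=20)
    e=(r.read_tool_pos()-P(0))@B; print(round(cmd,4),g,e.round(4),(r.read_contact_force()@B).round(1))
    if g or e[0]>-.0382: break
    cmd+=min(.004,max(-.0372-e[0],.0006))
    
c=r.camera("wrist"); np.save("w2.npy",c,allow_pickle=True); analyse(c,"rect2.png"); print(r.read_time_s())
```

```text
-0.042 False [-0.0474 -0.     -0.0004] [-11.4  -0.5   8.7]
-0.038 False [-0.0431 -0.     -0.0004] [-11.   -0.2   6.7]
-0.034 False [-0.0394 -0.     -0.0004] [-9.9  0.3  7.9]
-0.0318 False [-0.0377  0.     -0.0004] [-11.6   0.3   9.1]
h0 -0.14436447439436684 plane slope deg [-0.33363956  0.05820745]
ears 5616 [[-0.018, -0.0763, -0.0253], [0.0174, 0.0533, -0.0237], [0.037, 0.079, -0.0222]] h 0.0049
docktop 9639 [[-0.0196, -0.0202, 0.0488], [0.0335, 0.0011, 0.0521], [0.0462, 0.0225, 0.0539]] h 0.0806
10.875
```

View pics/rect2.png

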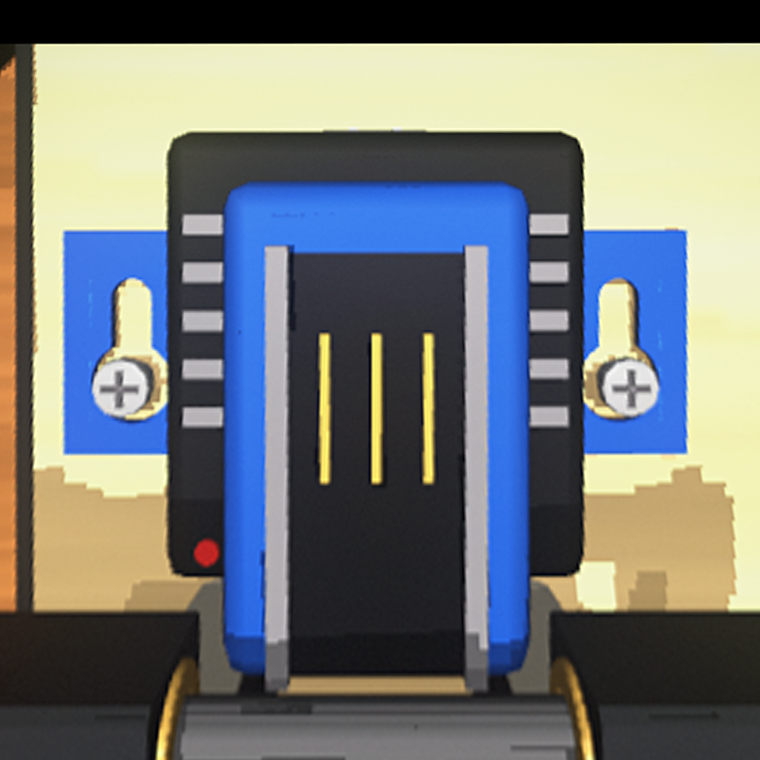

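Run:
```python
from h import *
L=-2; P=lambda s:push_tcp(s,tip=.0205,lean=L)
r.move_straight(P(-.056),velocity=.05)
r.move_straight(P(-.056)+n*.09,velocity=.15)
r.grip(.07,20)
G=lambda s,h: bp(s,.0011,h-.008)
o=ori(0,-1)
r.move_ptp(G(.0115,.15),o)
c=r.camera("wrist"); analyse(c,"rect3.png"); save(c,"w3.png")
print(r.move_straight(G(.0115,.059),velocity=.08,guard=8), ((r.read_tool_pos()-G(.0115,.059))@B*1000).round(2))
r.grip(.03,40); r.hold(.2)
print(r.read_width(),(r.read_contact_force()@B).round(1),((r.read_tool_pos()-G(.0115,.059))@B*1000).round(2),r.read_time_s())
c=r.camera("wrist"); analyse(c,"rect4.png")
```

```text
h0 -0.1444038248770147 plane slope deg [-0.37662931  0.05537486]
ears 2032 [[-0.0201, -0.0761, -0.0288], [0.0161, -0.0478, -0.0237], [0.0374, 0.0787, -0.0221]] h 0.0049
docktop 1962 [[-0.0199, -0.02, 0.0436], [0.0328, 0.001, 0.0519], [0.0469, 0.0225, 0.054]] h 0.0805
False [0.37 0.03 0.42]
0.04358240561441261 [-0.7 -1.6  3.9] [ 0.07 -0.04  0.13] 15.45
h0 -0.14442708599247428 plane slope deg [-0.11055737  0.05863867]
ears 2706 [[-0.0071, -0.0762, -0.0252], [0.0237, -0.0501, -0.0237], [0.0374, 0.0789, -0.0222]] h 0.0049
docktop 4177 [[-0.0121, -0.02, 0.042], [0.0395, 0.0011, 0.0518], [0.0469, 0.0223, 0.0536]] h 0.0805
```

View pics/rect4.png

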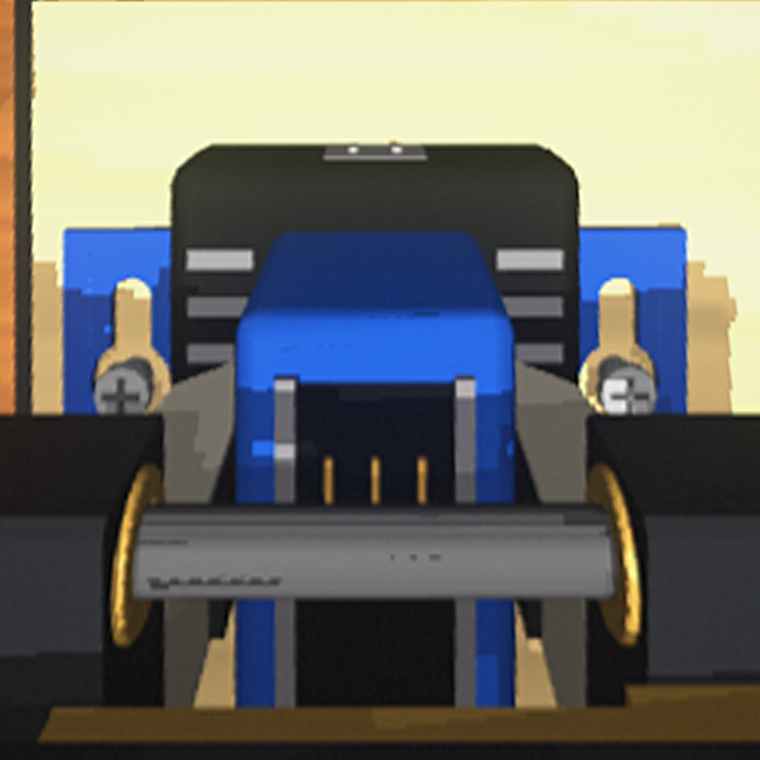

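Run:
```python
from h import *
G=lambda s,h: bp(s,.0011,h-.008)
r.move_straight(G(.0125,.089),velocity=.03)
print(r.read_width(),(r.read_contact_force()@B).round(1),((r.read_tool_pos()-G(.0125,.089))@B*1000).round(2))
r.move_straight(G(.0115,.17),velocity=.12)
y=np.radians(86.5); x=-np.array([np.cos(y),np.sin(y),0]); yy=np.array([0,0,-1.])
o=R.from_matrix(np.stack([x,yy,np.cross(x,yy)],1)).as_rotvec()
q=r.ik([.436,.361,.17],o); print(q)
r.move_ptp([.436,.361,.19],o)
print(r.read_width(),r.read_contact_force().round(1),r.read_tool_pos().round(4),r.read_time_s())
c=r.camera("top"); save(c,"top5.png",(90,130,270,170),2.9)
```

```text
0.04363817433520948 [-2.5  0.2 -5.4] [-0.2   0.   -0.17]
[ 5.56188919e-01  4.76637992e-01  1.50914422e+00 -4.44089210e-16
  1.15581044e+00  2.18807177e+00]
0.043285861849521955 [ 0.8  0.2 -5.8] [0.4367 0.3601 0.1899] 18.6333
```

View pics/top5.png

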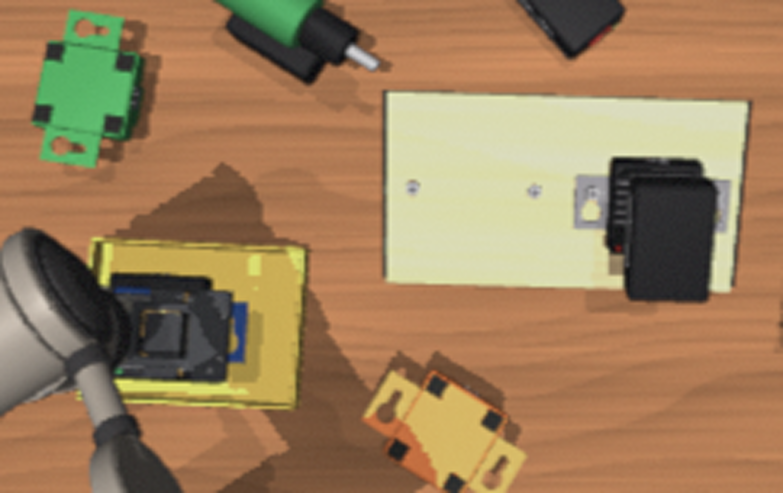

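Run:
```python
from h import *
x,y=.436,.361
r.move_straight([x,y,.068],velocity=.1)
r.hold(.2)
print(r.move_straight([x,y,.050],velocity=.015,guard=3)); 
print(r.read_tool_pos().round(4),r.read_contact_force().round(1),r.read_width())
r.hold(.3); r.grip(.05,10) ; r.grip(.066); r.hold(.3)
print(r.read_contact_force().round(1))
r.move_straight([x,y,.26],velocity=.12)
c=r.camera("wrist"); save(c,"w6.png",None,1.2)
W=cloud(c);C=c["color"].astype(int)
m=(C[...,2]>C[...,0]+50)&(C[...,2]>C[...,1]+30)&(W[...,1]>.24)&(W[...,2]>-.01)
for nm,k in(("ear",m&(W[...,2]<.02)),("top",m&(W[...,2]>.078))):
    P=W[k]; print(nm,len(P),np.percentile(P,[1,50,99],axis=0).round(4).tolist())
    P=P-P.mean(0); A=np.linalg.lstsq(P[:,:2],P[:,2],rcond=None)[0]; print("tilt deg",np.degrees(A))
print(r.read_time_s())
```

```text
True
[0.4359 0.361  0.0549] [-0.7 -0.4  6.1] 0.04370865254419891
[-0.1 -0.7 -0.5]
ear 1137 [[0.4033, 0.2842, 0.0066], [0.4406, 0.4093, 0.0083], [0.4655, 0.4388, 0.0101]]
tilt deg [0.23233309 0.02737068]
top 815 [[0.4047, 0.3391, 0.0813], [0.451, 0.3604, 0.0841], [0.4709, 0.3833, 0.086]]
tilt deg [0.1590587  0.07263665]
24.5083
```

View pics/w6.png

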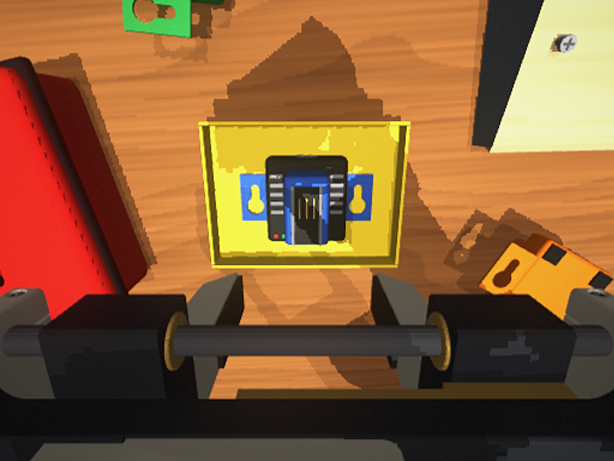

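Run:
```python
from h import *
c=r.camera("top"); a=np.load("top.npy",allow_pickle=True).item()
for l in("busy_charger_dock","spare_pack","drill","parts_carton","charger_hole_l"):
    print(l,[np.round(d["rect"]).tolist() for d in r.find_in(l,"top")[:3]])
d=abs(c["range_z"]-a["range_z"])>.012
print("busy region depth-changed px",d[183:232,292:345].sum(),"orange",d[255:302,212:272].sum(),"carton",d[195:260,360:424].sum(),"pack",d[104:152,262:306].sum(),"drill",d[106:158,153:220].sum())
r.close_job(); print(r.read_time_s())
```

```text
busy_charger_dock [[289.0, 185.0, 54.0, 50.0], [132.0, 221.0, 51.0, 39.0]]
spare_pack [[264.0, 108.0, 44.0, 44.0]]
drill [[153.0, 106.0, 67.0, 54.0]]
parts_carton [[360.0, 194.0, 64.0, 64.0]]
charger_hole_l [[131.0, 225.0, 56.0, 32.0], [105.0, 134.0, 35.0, 52.0], [217.0, 261.0, 53.0, 45.0]]
busy region depth-changed px 20 orange 21 carton 31 pack 14 drill 31
the job is handed in; nothing more can be done
the job is handed in; nothing more can be done
```

The blue charger is in the yellow tray, flat and right way up, and the job is handed in. It took about 25 s of robot time.

- **Push:** I pushed the charger up the slope by its lower end. The overhead-corrected picture put the screws within about 0.5 mm of the middle of the wide holes. The push took about 11 N, and the arm gave way by about 5 mm under it, so I went by the measured position rather than the commanded one. The first push pose, leaning downhill, was beyond the joint range, so I pushed with the tool nearly square to the board instead.
- **Lift and placing:** I gripped the dock (it measured 43.6 mm), lifted it straight off the screws and lowered it into the tray until it touched, at about 6 N. I then released it and backed off.
- **Last checks:** The charger's tilt measured under 0.3°. It sits in the middle of the tray with the gripper well clear of it.
- **Other things:** The grey charger, carton, spare pack, drill and the orange look-alike appear where they were. Only 14 to 31 pixels changed depth in each of their regions, which looks like edge noise, though I did not view those pixels. The green look-alike was checked only by its detected position, which was unchanged within a few pixels.

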